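# Hold a spring clip open around a divider card

## Task

Pick up the blue spring clip by its two upright handles and squeeze them so that its jaws gape wide, then bring it over the green-topped card in the trolley tray and lower it, square to the card and near the middle of its top edge, until the edge is well between the open jaws. Finish still holding the clip like that: squeezed open, one jaw on each side of the card and the clip not touching it; do not let go. Don't ram the card with the clip, and leave the yellow clip, stamp, tape roll and mug where they are.

Things in the scene. Friction and masses are not known exactly. Their poses are not given: they have to be found in the camera images.
- blue_clip_mid (a point): Blue spring clip standing on its closed jaws, handles up. Point midway between the handles, 80 mm above the underside, 35 mm above the hinge pin, 15 mm below the handle tips. Axes: z up, y across the jaws (direction in which the handles are squeezed), x along the hinge pin (clip is 40 mm wide along x). Turning it half round about z makes no difference.
- blue_clip_a (a joint): How far each jaw of the blue clip has swung open (the two mirror each other), rad: 0 shut, 0.24 fully open (lips 21 mm apart). The spring drives it to 0: squeezing at blue_clip_mid it starts to open at about 7 N and is fully open, at a stop, from about 12 N; gripping harder does no harm.
- blue_clip_lip_a (a point): Middle of the bottom inner edge of the blue clip's jaw lip on the +y side of the clip; 80 mm below blue_clip_mid when shut, 79 mm below it when open. The lips meet at the middle when shut.
- blue_clip_lip_b (a point): The same on the other jaw, the -y side.
- blue_clip: The whole blue clip, about 80 g; origin at the centre of its underside when shut, axes as blue_clip_mid. Shut, the handles lean apart in a V: over their outsides 52 mm at the tips, 45 mm at blue_clip_mid; squeezed to the stop they are parallel, 28 mm over their outsides. The closed jaw foot is 28 mm deep along y.
- green_card_edge (a point): Middle of the top edge of the green-topped card: a stiff board 6 mm thick, 160 mm long, fixed upright in the tray, its edge 136 mm above the table. The top 30 mm is green, the rest cream. Axes: x along the edge, y across the card's thickness, z up. Card places in the tray are 100 mm apart and any card may be in any of the three.
- green_card: The green-topped card; origin at the centre of its bottom edge, 130 mm below the top edge; axes as green_card_edge.
- orange_card_edge (a point): Middle of the top edge of a like card with an orange top, same size and height. Not used.
- grey_card_edge (a point): Middle of the top edge of a like card with a grey top, same size and height. Not used.
- tray: Fixed light-wood tray, 240 mm (x) by 360 mm (y), walls 45 mm high, holding the three cards across it, with black wire dividers between them 98 mm high. Origin at the centre of its underside, on the table.
- yellow_clip_mid (a point): Yellow spare clip, the same shape and size as the blue one; same point and axes. Leave it alone.
- stamp: Dark wooden hand stamp, 36 mm across, 73 mm tall, standing; origin at the centre of its underside. Leave it alone.
- tape: Orange roll of tape lying flat, 80 mm across, 22 mm high; origin at the centre of its underside. Leave it alone.
- mug: White mug, 76 mm across, 90 mm tall; origin at the centre of its underside. Leave it alone.
There are look-alikes about, which are no part of the job. Of the things that look like the blue_clip, take the one that is farthest to the robot's left at the start.

How it is judged:
By the outcome, as a careful person would: the job done as asked, in the order asked, and still so for the second after the job is handed in, while the arm keeps its last pose, push and grip.
It also fails if it takes over 35 s, if anything falls off the work surface, if the arm or the gripper's body presses on something with over 40 N, if the wrist force passes 120 N, or if a joint passes its speed limit or range.

## Robot

A 6-joint arm with a two-finger parallel gripper is mounted at the origin on the work surface. World frame = base frame: x ahead of the robot, y to its left, z up, the work surface at z = 0. Lengths are in m, angles in rad, forces in N, time in s.
With the tool pointing down it reaches from about 0.3 to 1 m from the base axis. Payload 5.1 kg.
Tool frame: the origin (TCP) lies on the centre line of the jaws, within the pads' length; the fingertips stand 25 mm ahead of it and the grasp point (between the pads) lies 6 mm ahead of it; x points along the fingers, z is the direction in which the jaws open and shut, and the axes are right-handed (so a half turn about x gives the same grasp; the last joint's range is limited). The gripper opens to 95 mm and grips with 3 to 60 N. Pads are 20 mm wide; open, the fingers measure 119 mm over their backs; the gripper's body (75 mm by 180 mm) begins 59 mm behind the grasp point.
Start: joints at [1.039, 0.124, 1.65, -0, 1.367, -0.083], TCP at [0.282, 0.586, 0.24] pointing down, gripper open.
Joint ranges: [-2.61, 2.61], [-1.02, 2.33], [0.03, 2.71], [-1.35, 4.49], [0.32, 2.68], [-2.91, 2.91]. Speed limits (rad/s): [2.57, 2.57, 3.14, 3.14, 3.14, 3.14].

## Interface

Orientations are given as a rotation vector (axis times angle).
In Python, from station import observe, vision, workorder gives the robot as it stands.
- The arm moves only by the tool carry_out, never from a script. Its argument "rows" is a list of rows, each an object of numbers: "x", "y", "z": the shift along the world's x, y, z scaled (see below); "ax", "ay", "az": the turn, a rotation vector about the world's x, y, z scaled (see below); "claw": the closure, from 0 (fully open) to 1 (shut). In form: [{"x": .., "y": .., "z": .., "ax": .., "ay": .., "az": .., "claw": ..}, ...]. A call has 1 to 8 rows; each row shifts and turns the commanded pose from where the row before left it; what a row does not reach is not made up. The controller multiplies each number of a shift by 0.04 m and each number of a turn by 0.08 rad. A row lasts 1/10 s, in which the tool goes at most 50 mm and 8.59 degrees, less where a joint would pass 70% of its speed; a pose out of reach is approached as far as the arm can. A call with a number of a shift or a turn outside -1 to 1 is refused whole. A call with a gripper value outside its range is refused whole. The fingers move at their own pace and stop on an object; the grip force is fixed at half the most. Time passes only in rows, so rows that do not move let the fingers close. It gives the time, the measured TCP pose, the force and the opening at its end, in the units of the state.
- observe(): the state, without advancing time (a new reading comes with each control period).
- vision.snapshot(name): name is "scene" or "top" or "wrist"; returns the picture (480x640x3 uint8, blue, green, red); there is no depth.
- vision.camera_model(name): a dict with "camera_matrix" (3x3 intrinsics, pixels), "cam_to_world" (4x4, takes a point from camera to world coordinates); the wrist camera has in their place "hand_eye" (4x4, takes a point from camera to tool coordinates, whose origin is the TCP and whose axes are the tool frame's). Camera axes: x right, y down, z forward; pixel columns grow to the right and rows downward; lengths in m; the calibration is good to about 2 mm. A picture is of the moment at which its call begins: read the wrist's pose just before it. camera_model takes no time and is no camera call.
- workorder.hand_in(): hands the job in, once; it reports no verdict.
The state is a dict: "time": time; "qpos": joint angles; "qd": joint speeds; "joint_torque": joint torques, N m; "position": TCP position; "tool_rot": TCP orientation; "force": force on the tool from outside, world axes, zero at the start; "torque": the same for the moment, N m; "width": finger opening in m.
Only numpy, scipy, OpenCV 4.12 (cv2) and the standard library are available. Lean on these libraries where they do the work, as an engineer would, in place of code of your own. Each camera call takes 0.05 s, during which the arm holds its last target.

## Working session

There is one attempt and no reset: what is moved stays moved. The work goes in short steps, Python scripts to look and compute and a tool call to move; the robot and the scene stay as the last step left them, time stands still between calls to the robot, and variables do not carry over. Pictures are saved under pics/ and viewed, and the job is handed in when it is done.

Besides the shell and the picture viewer there is one more tool, called after "Call:" as name([rows], argument=value, ...), one row to a line, values as JSON. carry_out: Moves the arm, as the interface text tells. Its arguments: {"type":"object","properties":{"rows":{"type":"array","items":{"type":"object","properties":{"x":{"type":"number"},"y":{"type":"number"},"z":{"type":"number"},"ax":{"type":"number"},"ay":{"type":"number"},"az":{"type":"number"},"claw":{"type":"number"}}}}},"required":["rows"]}

```bash
mkdir -p pics; ls; python3 - <<'E'
from station import observe, vision, workorder
import cv2
s=observe();print(s)
for n in ("scene","top","wrist"):
    cv2.imwrite(f"pics/{n}0.png",vision.snapshot(n)); print(n,vision.camera_model(n))
print(observe()["time"])
E
```

```text
pics
{'time': 0.0, 'qpos': array([ 1.03939686e+00,  1.24532987e-01,  1.65167659e+00,  2.33801376e-06,
        1.36748636e+00, -8.25960874e-02]), 'qd': array([-0.00121488, -0.00065975,  0.00035186, -0.00089856,  0.00055851,
        0.00113563]), 'joint_torque': array([ 1.16136714e-03, -4.17609251e+01, -3.59928954e+01,  7.74021121e-02,
        4.92583145e-02, -1.80749889e-04]), 'position': array([0.28175005, 0.58510634, 0.23836742]), 'tool_rot': array([-0.87361153,  1.39062341,  0.87202638]), 'force': array([0.31089258, 1.17823169, 0.08482191]), 'torque': array([0.0191335 , 0.02236652, 0.01795225]), 'width': 0.09524075958963817}
scene {'camera_matrix': array([[623.23585638,   0.        , 318.55855379],
       [  0.        , 623.23585638, 240.69094417],
       [  0.        ,   0.        ,   1.        ]]), 'cam_to_world': array([[-0.60955398,  0.56113638, -0.55997313,  1.15679444],
       [ 0.79271208,  0.43784358, -0.42414686,  0.5599002 ],
       [ 0.00717641, -0.70243787, -0.71170888,  0.92831509],
       [ 0.        ,  0.        ,  0.        ,  1.        ]])}
top {'camera_matrix': ar
[... 252 characters left out ...]
0.01883604,  0.01632802,  0.05988603],
       [-0.01934806, -0.17329374, -0.98468012,  0.8869728 ],
       [ 0.        ,  0.        ,  0.        ,  1.        ]])}
wrist {'camera_matrix': array([[368.05600353,   0.        , 324.73167723],
       [  0.        , 368.05600353, 234.85722608],
       [  0.        ,   0.        ,   1.        ]]), 'hand_eye': array([[-5.87862969e-04, -2.93379209e-01,  9.55995970e-01,
        -1.45363915e-01],
       [-8.31204015e-04, -9.55995661e-01, -2.93379626e-01,
         8.32145784e-02],
       [ 9.99999482e-01, -9.67094706e-04,  3.18136471e-04,
        -6.48642886e-04],
       [ 0.00000000e+00,  0.00000000e+00,  0.00000000e+00,
         1.00000000e+00]])}
0.15
```

View pics/scene0.png

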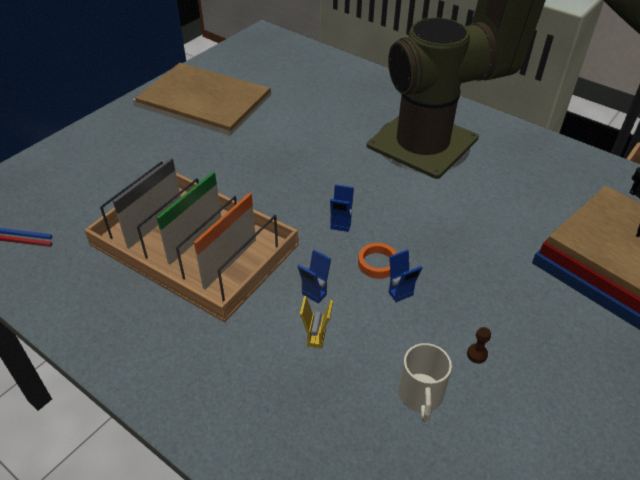

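View pics/top0.png

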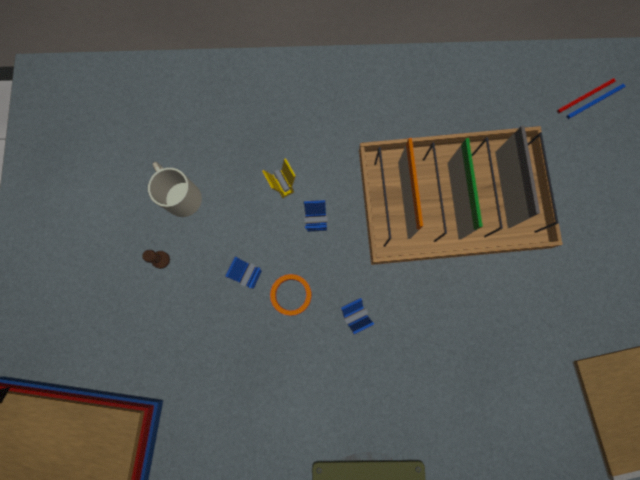

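View pics/wrist0.png

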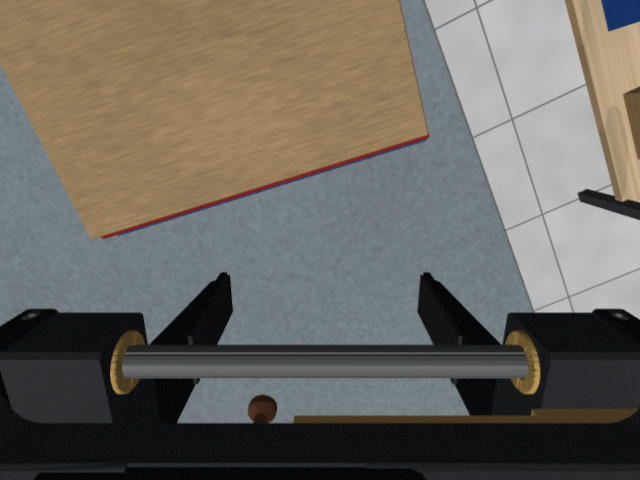

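The blue clips to choose between are at (243,272), (316,215) and (357,316) in the top view. The top view's left is the robot's left (+y), so I choose (243,272), which is (403,277) in the scene view. Next I check it in a close crop.

```bash
python3 - <<'E'
import cv2,numpy as np
t=cv2.imread("pics/top0.png");s=cv2.imread("pics/scene0.png")
a=cv2.resize(t[245:300,213:273],(400,367),interpolation=cv2.INTER_CUBIC)
b=cv2.resize(s[240:310,375:435],(400,467),interpolation=cv2.INTER_CUBIC)
o=np.zeros((480,800,3),np.uint8);o[:367,:400]=a;o[:467,400:]=b
cv2.imwrite("pics/crop1.png",o)
c=cv2.resize(t[125:265,360:560],(800,560),interpolation=cv2.INTER_CUBIC);cv2.imwrite("pics/crop2.png",c)
E
```

```text
(no output)
```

View pics/crop1.png

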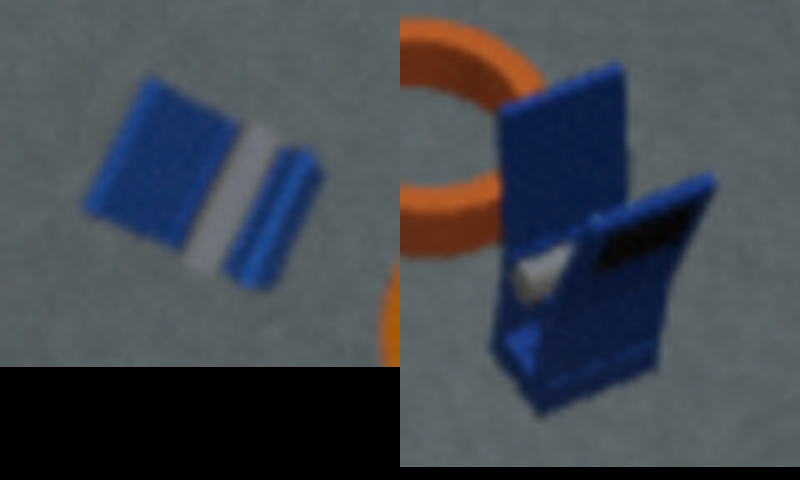

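View pics/crop2.png

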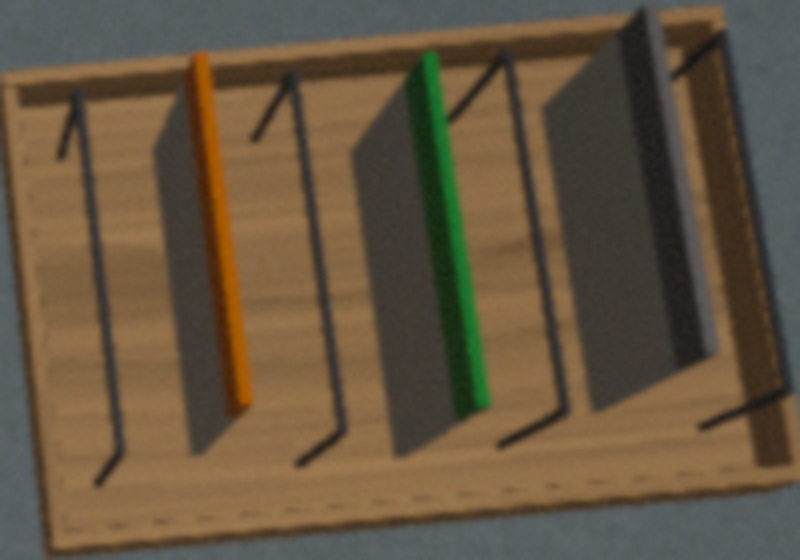

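The crop shows a blue clip at (243,272) that stands upright with two handles and a black mark. It looks sound, so I measure the handle tips (z≈0.095) and the green edge (z=0.136).

```bash
cat > h.py <<'E'
import numpy as np,cv2
from station import vision
from scipy.spatial.transform import Rotation as R
def ray(n,uv,z):
    m=vision.camera_model(n);T=m["cam_to_world"];K=m["camera_matrix"]
    uv=np.atleast_2d(np.array(uv,float))
    d=(np.c_[uv,np.ones(len(uv))]@np.linalg.inv(K).T)@T[:3,:3].T
    o=T[:3,3];return o+d*((z-o[2])/d[:,2])[:,None]
def proj(n,P):
    m=vision.camera_model(n);T=m["cam_to_world"];K=m["camera_matrix"]
    p=(np.atleast_2d(P)-T[:3,3])@T[:3,:3]@K.T;return p[:,:2]/p[:,2:]
E
python3 - <<'E'
from h import *
np.set_printoptions(precision=4,suppress=True)
sc=lambda p:(375+(p[0]-400)/6.667-.43,240+p[1]/6.667-.43)
tp=lambda p:(213+p[0]/6.667-.43,245+p[1]/6.667-.43)
S=ray("scene",[sc(p) for p in [(500,105),(622,65),(597,218),(715,177)]],0.095)
print("scene tips A1 A2 B1 B2\n",S, np.linalg.norm(S[0]-S[1]),np.linalg.norm(S[2]-S[3]),S.mean(0))
T=ray("top",[tp(p) for p in [(152,78),(85,208),(320,165),(268,290)]],0.095)
print("top\n",T,np.linalg.norm(T[0]-T[1]),np.linalg.norm(T[2]-T[3]),T.mean(0))
for P in (S,T):
  for i in (0,2): d=P[i+1]-P[i];print("hinge dir deg",np.degrees(np.arctan2(d[1],d[0])))
# card
t=cv2.imread("pics/top0.png");s=cv2.imread("pics/scene0.png")
for n,im in(("top",t),("scene",s)):
    b,g,r=[im[...,i].astype(int) for i in range(3)]
    m=((g>r*1.8)&(g>b*1.8)&(g>50)).astype(np.uint8)
    k,l,st,c=cv2.connectedComponentsWithStats(m);i=1+st[1:,4].argmax()
    pts=np.argwhere(l==i)[:,::-1].astype(np.float32)
    print(n,st[i],c[i]);
    h=cv2.approxPolyDP(cv2.convexHull(pts),2,True)[:,0];print(h,"\n",ray(n,h,0.136))
    br=m*(g>(95 if n=="top" else 80));pp=np.argwhere(br>0)[:,::-1].astype(np.float32);print(len(pp),cv2.minAreaRect(pp))
    cr=im[170:270,110:260] if n=="scene" else im[130:235,440:500]
    cv2.imwrite(f"pics/g_{n}.png",cv2.resize(cr,None,fx=5,fy=5,interpolation=cv2.INTER_CUBIC))
E
```

```text
scene tips A1 A2 B1 B2
 [[0.4508 0.1892 0.095 ]
 [0.417  0.2077 0.095 ]
 [0.4699 0.2326 0.095 ]
 [0.4375 0.2499 0.095 ]] 0.03849869851128277 0.03674193734908306 [0.4438 0.2199 0.095 ]
top
 [[0.47   0.2297 0.095 ]
 [0.4354 0.247  0.095 ]
 [0.4457 0.1843 0.095 ]
 [0.4128 0.1978 0.095 ]] 0.038685172511180616 0.03564160594501391 [0.441  0.2147 0.095 ]
hinge dir deg 151.3479585716301
hinge dir deg 151.82370483502282
hinge dir deg 153.45537929774352
hinge dir deg 157.68196020688683
top [465 138  17  89 360] [472.95   182.3722]
[[480. 226.]
 [476. 216.]
 [466. 138.]
 [469. 141.]] 
 [[ 0.5086 -0.1953  0.136 ]
 [ 0.5261 -0.1899  0.136 ]
 [ 0.6669 -0.1829  0.136 ]
 [ 0.6612 -0.1877  0.136 ]]
223 ((473.6242370605469, 181.55780029296875), (88.11714172363281, 2.584972381591797), 81.25383758544922)
scene [157 173  57  46 208] [184.0481 196.2067]
[[213. 173.]
 [157. 218.]] 
 [[ 0.5125 -0.1942  0.136 ]
 [ 0.6704 -0.1836  0.136 ]]
147 ((184.93894958496094, 194.9241943359375), (2.2281007766723633, 71.21271514892578), 51.14662170410156)
```

View pics/g_scene.png

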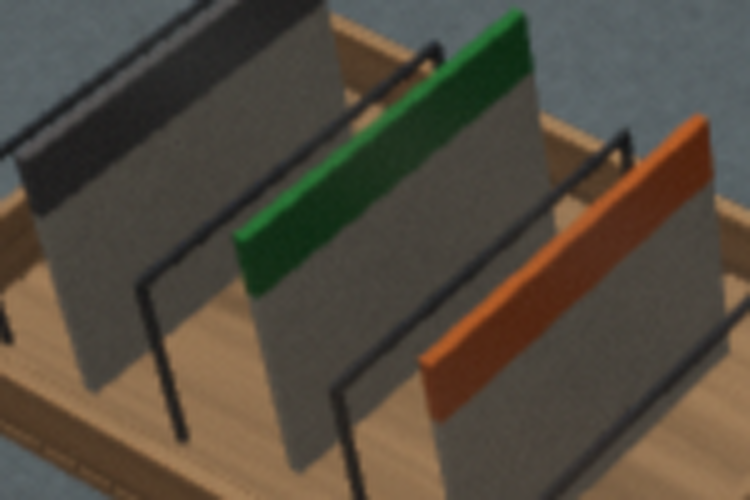

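View pics/g_top.png

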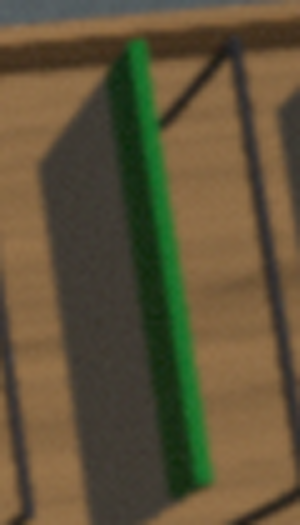

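```bash
python3 - <<'E'
from h import *
from station import observe
np.set_printoptions(precision=4,suppress=True)
g=lambda p:(440+p[0]/5-.4,130+p[1]/5-.4)
s=lambda p:(110+p[0]/5-.4,170+p[1]/5-.4)
T=ray("top",[g(p) for p in[(131,40),(147,40),(192,488),(212,485)]],.136)
S=ray("scene",[s(p) for p in[(235,236),(252,243),(514,10),(527,17)]],.136)
for P in(T,S):
    print(P,"\nmean",P.mean(0)); d=P[:2].mean(0)-P[2:].mean(0);print("len",np.linalg.norm(d),"deg",np.degrees(np.arctan2(d[1],d[0])))
st=observe();Rm=R.from_rotvec(st["tool_rot"]).as_matrix();print(Rm);print("z heading",np.degrees(np.arctan2(Rm[1,2],Rm[0,2])))
# clip foot, table-level corners in scene crop
sc=lambda p:(375+(p[0]-400)/6.667-.43,240+p[1]/6.667-.43)
print(ray("scene",[sc(p) for p in[(490,348),(542,415),(656,370)]],0.0))
# grip check of other things
for n,uv in (("stamp",(162,260)),("tape",(291,295))):print(n,ray("top",[uv],0.02))
E
```

```text
[[ 0.6676 -0.1826  0.136 ]
 [ 0.6675 -0.1882  0.136 ]
 [ 0.5066 -0.1918  0.136 ]
 [ 0.5075 -0.1986  0.136 ]] 
mean [ 0.5873 -0.1903  0.136 ]
len 0.16084109264676363 deg 3.498736895943212
[[ 0.6686 -0.1866  0.136 ]
 [ 0.6673 -0.1788  0.136 ]
 [ 0.5101 -0.1983  0.136 ]
 [ 0.5101 -0.1911  0.136 ]] 
mean [ 0.589  -0.1887  0.136 ]
len 0.1583433579361796 deg 4.348359722911998
[[-0.0008 -0.901   0.4339]
 [-0.0014  0.4339  0.901 ]
 [-1.      0.0001 -0.0016]]
z heading 64.28606182786152
[[0.4538 0.1977 0.    ]
 [0.4656 0.2231 0.    ]
 [0.4312 0.2402 0.    ]]
stamp [[0.4755 0.3902 0.02  ]]
tape [[0.4031 0.1369 0.02  ]]
```

The foot corners check out: the sides are 28 and 38 mm, with the centre at (0.4425, 0.219). The tips from both views average to (0.443, 0.219), so the two agree. The squeeze axis is at about 63°, and the tool is already at 64°. The green edge is at (0.588, -0.1895) with a yaw of about 4° and a length of 158–161 mm, as it should be. I now move above the clip.

Call:
carry_out([
  {"x": 0.33, "y": -0.76, "z": -0.08, "claw": 0},
  {"x": 0.33, "y": -0.76, "z": -0.08, "claw": 0},
  {"x": 0.33, "y": -0.76, "z": -0.08, "claw": 0},
  {"x": 0.33, "y": -0.76, "z": -0.08, "claw": 0},
  {"x": 0.33, "y": -0.76, "z": -0.08, "claw": 0},
  {"x": 0.33, "y": -0.76, "z": -0.08, "claw": 0},
  {"x": 0.33, "y": -0.76, "z": -0.08, "claw": 0},
  {"x": 0.33, "y": -0.76, "z": -0.08, "claw": 0},
])

```text
validation failed for argument at $.ro...
```

Call:
carry_out([
  {"x": 0.34, "y": -0.76, "z": -0.08, "claw": 0},
  {"x": 0.34, "y": -0.76, "z": -0.08, "claw": 0},
  {"x": 0.34, "y": -0.76, "z": -0.08, "claw": 0},
  {"x": 0.34, "y": -0.76, "z": -0.08, "claw": 0},
  {"claw": 0},
  {"claw": 0},
  {"claw": 0},
])

```text
validation failed for argument at $.ro...
```

```bash
python3 - <<'E'
from h import *
from station import observe
st=observe();print(st["time"],st["position"],st["tool_rot"],st["force"])
cv2.imwrite("pics/w1.png",vision.snapshot("wrist"))
E
```

```text
0.15 [0.2818213  0.58522817 0.23866808] [-0.87337416  1.39015747  0.87216585] [0.16227842 0.80611875 0.2412982 ]
```

View pics/w1.png

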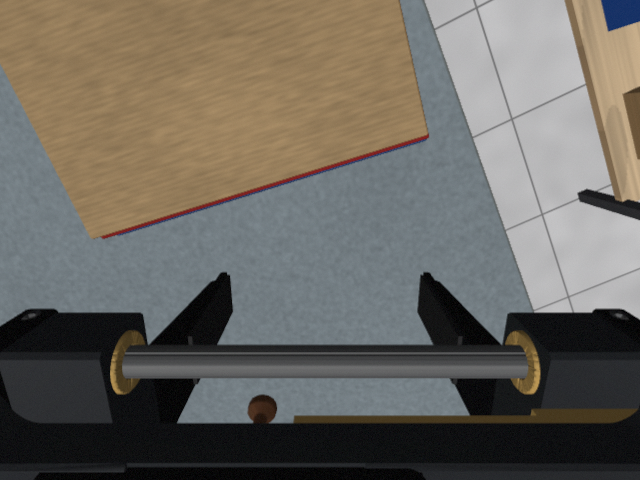

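The moves were refused because all the fields seem to be required. I resend them with full rows.

Call:
carry_out([
  {"x": 0.33, "y": -0.76, "z": -0.08, "ax": 0, "ay": 0, "az": 0, "claw": 0},
  {"x": 0.33, "y": -0.76, "z": -0.08, "ax": 0, "ay": 0, "az": 0, "claw": 0},
  {"x": 0.33, "y": -0.76, "z": -0.08, "ax": 0, "ay": 0, "az": 0, "claw": 0},
  {"x": 0.33, "y": -0.76, "z": -0.08, "ax": 0, "ay": 0, "az": 0, "claw": 0},
  {"x": 0.33, "y": -0.76, "z": -0.08, "ax": 0, "ay": 0, "az": 0, "claw": 0},
  {"x": 0.33, "y": -0.76, "z": -0.08, "ax": 0, "ay": 0, "az": 0, "claw": 0},
  {"x": 0.33, "y": -0.76, "z": -0.08, "ax": 0, "ay": 0, "az": 0, "claw": 0},
  {"x": 0.33, "y": -0.76, "z": -0.08, "ax": 0, "ay": 0, "az": 0, "claw": 0},
])

```text
time: 1.0
position: [0.3879, 0.3411, 0.2138]
tool_rot: [-0.873, 1.389, 0.873]
force: [0.5, 0.0, 0.1]
width: 0.0947
```

Call:
carry_out([
  {"x": 0.34, "y": -0.76, "z": -0.08, "ax": 0, "ay": 0, "az": 0, "claw": 0},
  {"x": 0.34, "y": -0.76, "z": -0.08, "ax": 0, "ay": 0, "az": 0, "claw": 0},
  {"x": 0.34, "y": -0.76, "z": -0.08, "ax": 0, "ay": 0, "az": 0, "claw": 0},
  {"x": 0.34, "y": -0.76, "z": -0.08, "ax": 0, "ay": 0, "az": 0, "claw": 0},
  {"x": 0, "y": 0, "z": 0, "ax": 0, "ay": 0, "az": 0, "claw": 0},
  {"x": 0, "y": 0, "z": 0, "ax": 0, "ay": 0, "az": 0, "claw": 0},
])

```text
time: 1.6
position: [0.4421, 0.2204, 0.2011]
tool_rot: [-0.871, 1.39, 0.872]
force: [1.2, -0.5, -0.7]
width: 0.0954
```

```bash
python3 - <<'E'
from h import *
from station import observe
st=observe();print(st["time"],st["position"],st["tool_rot"],st["force"])
cv2.imwrite("pics/w2.png",vision.snapshot("wrist"))
E
```

```text
1.6 [0.44206918 0.22043981 0.20110457] [-0.87084815  1.3895107   0.87170938] [ 1.19255637 -0.46749004 -0.67242737]
```

View pics/w2.png

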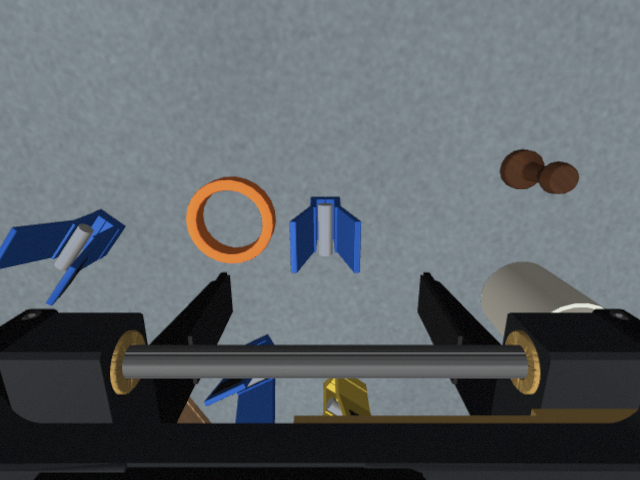

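The wrist view shows the chosen clip square to the fingers. Its handle tips are near columns 291 and 361, rows 221–272. I cast those corners to z=0.095.

```bash
cat >> h.py <<'E'
def wray(st,uv,z):
    m=vision.camera_model("wrist");X=np.eye(4);X[:3,:3]=R.from_rotvec(st["tool_rot"]).as_matrix();X[:3,3]=st["position"]
    T=X@m["hand_eye"];uv=np.atleast_2d(np.array(uv,float))
    d=(np.c_[uv,np.ones(len(uv))]@np.linalg.inv(m["camera_matrix"]).T)@T[:3,:3].T
    o=T[:3,3];return o+d*((z-o[2])/d[:,2])[:,None]
E
python3 - <<'E'
from h import *
from station import observe
np.set_printoptions(precision=4,suppress=True)
im=cv2.imread("pics/w2.png")
cv2.imwrite("pics/w2c.png",cv2.resize(im[185:285,275:375],None,fx=6,fy=6,interpolation=cv2.INTER_CUBIC))
st=observe()
P=wray(st,[(291,221),(291,272),(361,222),(361,271.5)],.095);print(P,P.mean(0))
for i,j in((0,1),(2,3),(0,2),(1,3)):
    d=P[j]-P[i];print(i,j,np.linalg.norm(d),np.degrees(np.arctan2(d[1],d[0])))
Rm=R.from_rotvec(st["tool_rot"]).as_matrix();print((P.mean(0)-st["position"])@Rm)
E
```

```text
[[0.4166 0.2062 0.095 ]
 [0.4512 0.1883 0.095 ]
 [0.4388 0.2504 0.095 ]
 [0.4734 0.235  0.095 ]] [0.445 0.22  0.095]
0 1 0.03892475027288256 -27.32026312476987
2 3 0.037804005877207766 -24.127734672752453
0 2 0.049514269499315436 63.35843289487811
1 3 0.05164634967110144 64.63920881645582
[ 0.1063 -0.0033  0.0003]
```

View pics/w2c.png

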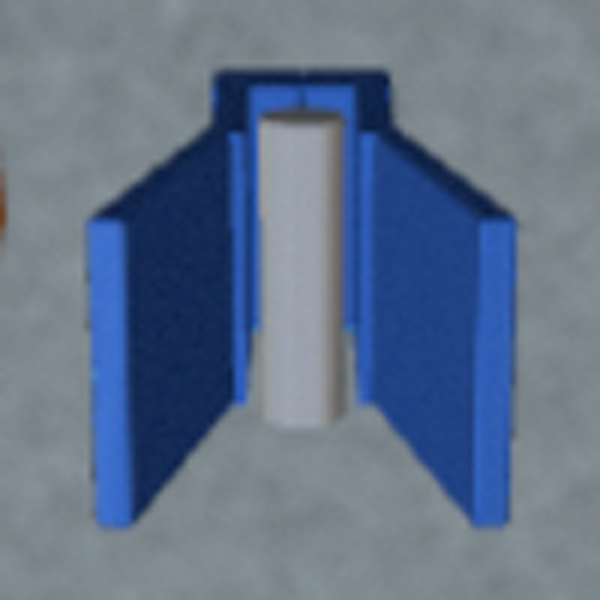

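The wrist check gives the clip centre at (0.445, 0.220) with yaw aligned. The handles are 50–52 mm over their outsides and the clip is 38–39 mm wide, both as specified. I shift 2.5 mm in x and descend so the grasp point is at z≈0.08.

Call:
carry_out([
  {"x": 0.03, "y": -0.01, "z": -0.4, "ax": 0, "ay": 0, "az": 0, "claw": 0},
  {"x": 0.03, "y": -0.01, "z": -0.5, "ax": 0, "ay": 0, "az": 0, "claw": 0},
  {"x": 0, "y": 0, "z": -0.5, "ax": 0, "ay": 0, "az": 0, "claw": 0},
  {"x": 0, "y": 0, "z": -0.5, "ax": 0, "ay": 0, "az": 0, "claw": 0},
  {"x": 0, "y": 0, "z": -0.5, "ax": 0, "ay": 0, "az": 0, "claw": 0},
  {"x": 0, "y": 0, "z": -0.3, "ax": 0, "ay": 0, "az": 0, "claw": 0},
  {"x": 0, "y": 0, "z": -0.17, "ax": 0, "ay": 0, "az": 0, "claw": 0},
  {"x": 0, "y": 0, "z": 0, "ax": 0, "ay": 0, "az": 0, "claw": 0},
])

```text
time: 2.45
position: [0.4438, 0.2204, 0.0858]
tool_rot: [-0.873, 1.39, 0.874]
force: [0.8, 0.3, 0.2]
width: 0.0949
```

Call:
carry_out([
  {"x": 0, "y": 0, "z": 0, "ax": 0, "ay": 0, "az": 0, "claw": 0.45},
  {"x": 0, "y": 0, "z": 0, "ax": 0, "ay": 0, "az": 0, "claw": 0.6},
  {"x": 0, "y": 0, "z": 0, "ax": 0, "ay": 0, "az": 0, "claw": 1},
  {"x": 0, "y": 0, "z": 0, "ax": 0, "ay": 0, "az": 0, "claw": 1},
  {"x": 0, "y": 0, "z": 0, "ax": 0, "ay": 0, "az": 0, "claw": 1},
  {"x": 0, "y": 0, "z": 0, "ax": 0, "ay": 0, "az": 0, "claw": 1},
  {"x": 0, "y": 0, "z": 0, "ax": 0, "ay": 0, "az": 0, "claw": 1},
  {"x": 0, "y": 0, "z": 0, "ax": 0, "ay": 0, "az": 0, "claw": 1},
])

```text
time: 3.25
position: [0.4461, 0.2205, 0.0889]
tool_rot: [-0.873, 1.385, 0.871]
force: [-1.8, -0.1, 9.8]
width: 0.0364
```

Call:
carry_out([
  {"x": 0, "y": 0, "z": 0, "ax": 0, "ay": 0, "az": 0, "claw": 1},
  {"x": 0, "y": 0, "z": 0, "ax": 0, "ay": 0, "az": 0, "claw": 1},
  {"x": 0, "y": 0, "z": 0, "ax": 0, "ay": 0, "az": 0, "claw": 1},
  {"x": 0, "y": 0, "z": 0, "ax": 0, "ay": 0, "az": 0, "claw": 1},
])

```text
time: 3.65
position: [0.446, 0.2197, 0.0893]
tool_rot: [-0.875, 1.387, 0.871]
force: [-2.0, -3.6, 12.9]
width: 0.0274
```

The width of 27–28 mm means the clip is fully open, with the foot corners pressing lightly on the table. I lift it.

Call:
carry_out([
  {"x": 0, "y": 0, "z": 0.15, "ax": 0, "ay": 0, "az": 0, "claw": 1},
  {"x": 0, "y": 0, "z": 0.3, "ax": 0, "ay": 0, "az": 0, "claw": 1},
  {"x": 0, "y": 0, "z": 0.5, "ax": 0, "ay": 0, "az": 0, "claw": 1},
  {"x": 0, "y": 0, "z": 0.7, "ax": 0, "ay": 0, "az": 0, "claw": 1},
  {"x": 0, "y": 0, "z": 0.8, "ax": 0, "ay": 0, "az": 0, "claw": 1},
  {"x": 0, "y": 0, "z": 0.8, "ax": 0, "ay": 0, "az": 0, "claw": 1},
  {"x": 0, "y": 0, "z": 0.8, "ax": 0, "ay": 0, "az": 0, "claw": 1},
  {"x": 0, "y": 0, "z": 0.6, "ax": 0, "ay": 0, "az": 0, "claw": 1},
])

```text
time: 4.45
position: [0.4446, 0.2202, 0.2752]
tool_rot: [-0.873, 1.386, 0.872]
force: [-0.0, 1.3, -1.5]
width: 0.0274
```

Call:
carry_out([
  {"x": 0, "y": 0, "z": 0, "ax": 0, "ay": 0, "az": 0, "claw": 1},
  {"x": 0, "y": 0, "z": 0, "ax": 0, "ay": 0, "az": 0, "claw": 1},
  {"x": 0, "y": 0, "z": 0, "ax": 0, "ay": 0, "az": 0, "claw": 1},
])

```text
time: 4.75
position: [0.4435, 0.2197, 0.2702]
tool_rot: [-0.872, 1.392, 0.874]
force: [0.4, -0.1, -1.2]
width: 0.0274
```

```bash
python3 - <<'E'
from h import *
from station import observe
st=observe();print(st["time"],st["position"],st["tool_rot"],st["force"],st["width"])
cv2.imwrite("pics/w3.png",vision.snapshot("wrist"))
cv2.imwrite("pics/s3.png",vision.snapshot("scene"))
E
```

```text
4.75 [0.44349669 0.21970226 0.27020122] [-0.87244998  1.39214682  0.873703  ] [ 0.39165949 -0.05491823 -1.23737852] 0.027355462432894825
```

View pics/w3.png

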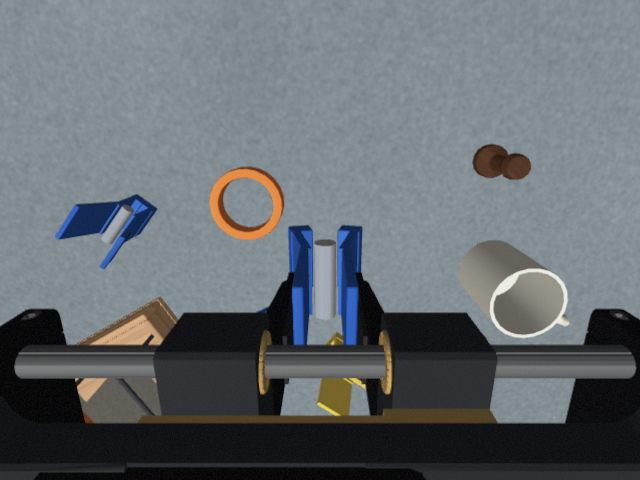

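View pics/s3.png

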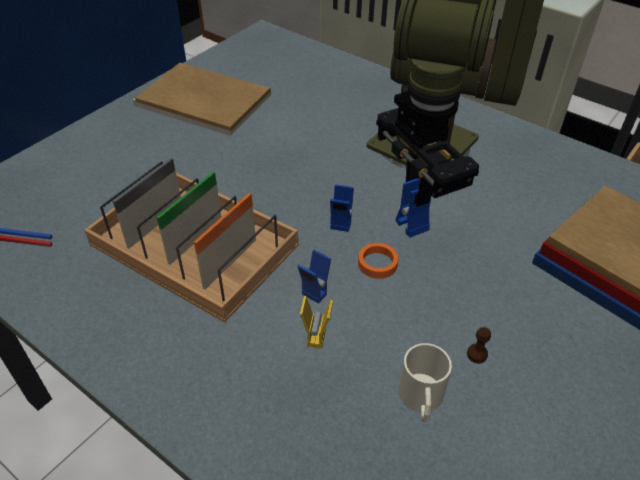

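The clip is held with its jaws wide open. In the wrist view the pin spans (325,241)–(325,318). I carry it towards the card and turn it +29.6° on the way. It stays 45 mm above the edge height throughout.

Call:
carry_out([
  {"x": 0.1, "y": -0.3, "z": 0, "ax": 0, "ay": 0, "az": 0.2, "claw": 1},
  {"x": 0.2, "y": -0.5, "z": 0, "ax": 0, "ay": 0, "az": 0.4, "claw": 1},
  {"x": 0.22, "y": -0.64, "z": 0, "ax": 0, "ay": 0, "az": 0.4, "claw": 1},
  {"x": 0.22, "y": -0.64, "z": 0, "ax": 0, "ay": 0, "az": 0.4, "claw": 1},
  {"x": 0.22, "y": -0.64, "z": 0, "ax": 0, "ay": 0, "az": 0.4, "claw": 1},
  {"x": 0.22, "y": -0.64, "z": 0, "ax": 0, "ay": 0, "az": 0.4, "claw": 1},
  {"x": 0.22, "y": -0.64, "z": 0, "ax": 0, "ay": 0, "az": 0.4, "claw": 1},
  {"x": 0.22, "y": -0.64, "z": 0, "ax": 0, "ay": 0, "az": 0.4, "claw": 1},
])

```text
time: 5.65
position: [0.5089, 0.0333, 0.2709]
tool_rot: [-1.054, 1.302, 1.057]
force: [0.3, 0.4, -0.9]
width: 0.0278
```

Call:
carry_out([
  {"x": 0.22, "y": -0.64, "z": 0, "ax": 0, "ay": 0, "az": 0.4, "claw": 1},
  {"x": 0.22, "y": -0.64, "z": 0, "ax": 0, "ay": 0, "az": 0.4, "claw": 1},
  {"x": 0.22, "y": -0.64, "z": 0, "ax": 0, "ay": 0, "az": 0.4, "claw": 1},
  {"x": 0.22, "y": -0.64, "z": 0, "ax": 0, "ay": 0, "az": 0.4, "claw": 1},
  {"x": 0.22, "y": -0.64, "z": 0, "ax": 0, "ay": 0, "az": 0.4, "claw": 1},
  {"x": 0.22, "y": -0.64, "z": 0, "ax": 0, "ay": 0, "az": 0.4, "claw": 1},
  {"x": 0.22, "y": -0.64, "z": 0, "ax": 0, "ay": 0, "az": 0.4, "claw": 1},
  {"x": 0.22, "y": -0.64, "z": 0, "ax": 0, "ay": 0, "az": 0.4, "claw": 1},
])

```text
time: 6.45
position: [0.5794, -0.1713, 0.2706]
tool_rot: [-1.243, 1.187, 1.247]
force: [0.0, 0.8, -0.6]
width: 0.0275
```

Call:
carry_out([
  {"x": 0.2, "y": -0.4, "z": 0, "ax": 0, "ay": 0, "az": 0.26, "claw": 1},
  {"x": 0, "y": 0, "z": 0, "ax": 0, "ay": 0, "az": 0, "claw": 1},
  {"x": 0, "y": 0, "z": 0, "ax": 0, "ay": 0, "az": 0, "claw": 1},
  {"x": 0, "y": 0, "z": 0, "ax": 0, "ay": 0, "az": 0, "claw": 1},
])

```text
time: 6.85
position: [0.5872, -0.1856, 0.2717]
tool_rot: [-1.258, 1.176, 1.261]
force: [-0.3, -1.0, -0.2]
width: 0.0277
```

```bash
python3 - <<'E'
from h import *
from station import observe
st=observe();print(st["time"],st["position"],st["tool_rot"],st["force"],st["width"])
Rm=R.from_rotvec(st["tool_rot"]).as_matrix();print("z heading",np.degrees(np.arctan2(Rm[1,2],Rm[0,2])),Rm)
for n in ("wrist","scene","top"): cv2.imwrite(f"pics/{n}4.png",vision.snapshot(n))
E
```

```text
6.85 [ 0.58720763 -0.18555206  0.27167141] [-1.25815194  1.17640418  1.26070077] [-0.30497392 -0.99845252 -0.22192066] 0.027712638250746626
z heading 93.9163869057803 [[-1.28024234e-03 -9.97663966e-01 -6.83006045e-02]
 [ 7.96201242e-04 -6.83016558e-02  9.97664397e-01]
 [-9.99998864e-01  1.22287118e-03  8.81783960e-04]]
```

View pics/wrist4.png

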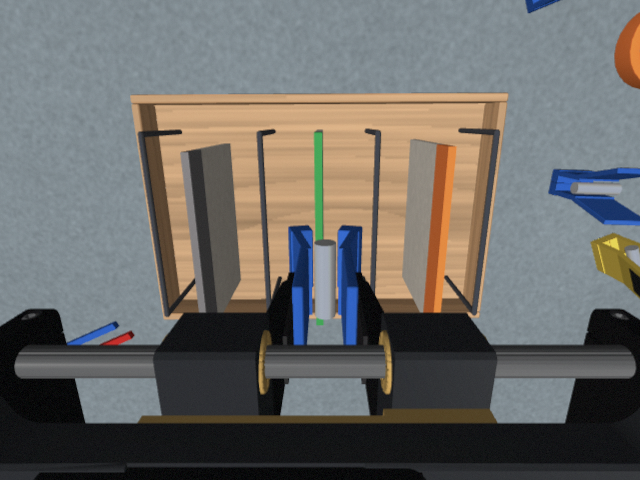

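View pics/scene4.png

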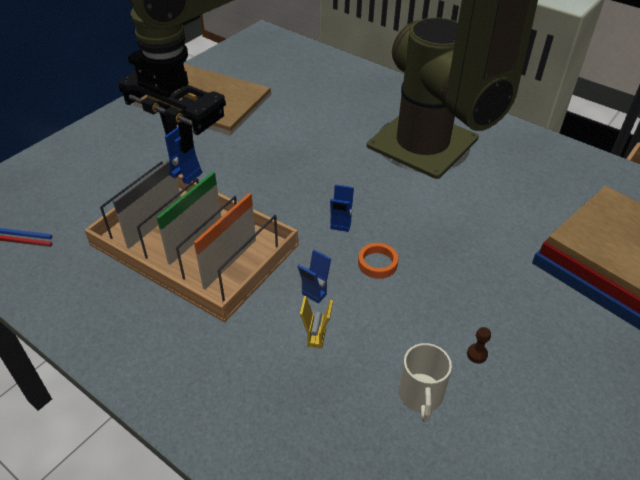

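The wrist view shows the green edge as a vertical strip at about columns 315–323, rows 130–323, with the jaws at 289–361. The yaw is square, and the card sits a little left of the clip's centre. I measure the offset.

```bash
python3 - <<'E'
from h import *
from station import observe
np.set_printoptions(precision=4,suppress=True)
st=observe();Rm=R.from_rotvec(st["tool_rot"]).as_matrix()
im=cv2.imread("pics/wrist4.png");b,g,r=[im[...,i].astype(int) for i in range(3)]
m=((g>r*1.6)&(g>b*1.6)&(g>60))
rows=[y for y in range(100,330) if m[y,290:350].any()];print(rows[0],rows[-1])
L=[]
for y in range(135,235,3):
    c=290+np.flatnonzero(m[y,290:350])
    if len(c): L.append((c.mean(),y,c.min(),c.max()))
L=np.array(L);print(L[::6])
P=wray(st,L[:,:2],.136);q=(P-st["position"])@Rm
f=np.polyfit(P[:,0],P[:,1],1);print("line yaw deg",np.degrees(np.arctan(f[0])),"card z in tool",np.polyfit(q[:,1],q[:,2],1),q[:,2].mean())
E1=wray(st,[(319,rows[0]-.5),(320,rows[-1]+.5)],.136);print("ends",E1,np.linalg.norm(E1[0]-E1[1]),E1.mean(0),(E1.mean(0)-st["position"])@Rm)
# pin + jaws in tool frame at depth xt
M=vision.camera_model("wrist");H=M["hand_eye"];Ki=np.linalg.inv(M["camera_matrix"])
def tool(uv,xt):
    d=H[:3,:3]@(Ki@np.array([*uv,1.]));o=H[:3,3];return o+d*(xt-o[0])/d[0]
for uv,x in(((314,241),.041),((336,241),.041),((325,243),.041),((325,319),.041),((289,227),.075),((361,227),.075)):print(uv,tool(uv,x))
cv2.imwrite("pics/w4c.png",cv2.resize(im[215:350,250:400],None,fx=4.4,fy=4.4,interpolation=cv2.INTER_CUBIC))
s=cv2.imread("pics/scene4.png");cv2.imwrite("pics/s4c.png",cv2.resize(s[120:240,120:240],None,fx=4.8,fy=4.8,interpolation=cv2.INTER_CUBIC))
E
```

```text
132 324
[[317.5 135.  314.  321. ]
 [318.  153.  315.  321. ]
 [318.  171.  315.  321. ]
 [318.5 189.  315.  322. ]
 [318.5 207.  315.  322. ]
 [319.  225.  316.  322. ]]
line yaw deg 4.392169546218611 card z in tool [-0.0078 -0.0051] -0.005404449977720759
ends [[ 0.5112 -0.1955  0.136 ]
 [ 0.6718 -0.1844  0.136 ]] 0.1608965769257378 [ 0.5915 -0.1899  0.136 ] [ 0.1364 -0.0038 -0.0047]
(314, 241) [ 0.041   0.0229 -0.0062]
(336, 241) [0.041  0.0229 0.0055]
(325, 243) [ 0.041   0.0217 -0.0004]
(325, 319) [ 0.041  -0.0239 -0.0004]
(289, 227) [ 0.075   0.021  -0.0227]
(361, 227) [0.075  0.0209 0.0221]
```

View pics/w4c.png

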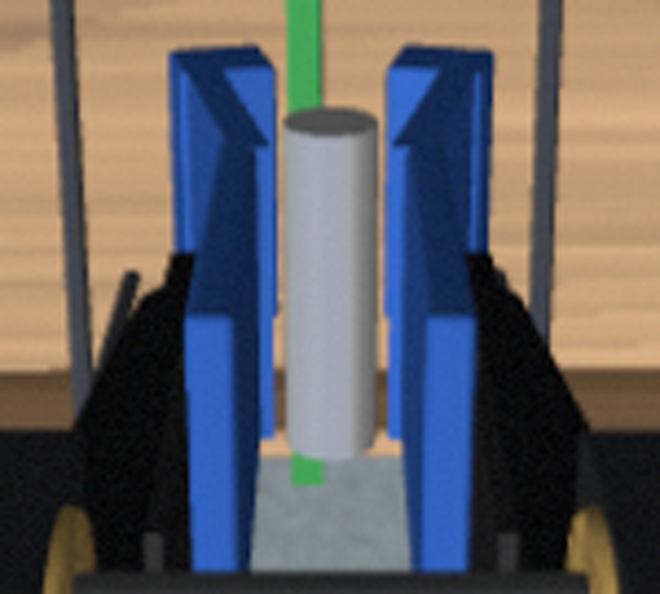

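View pics/s4c.png

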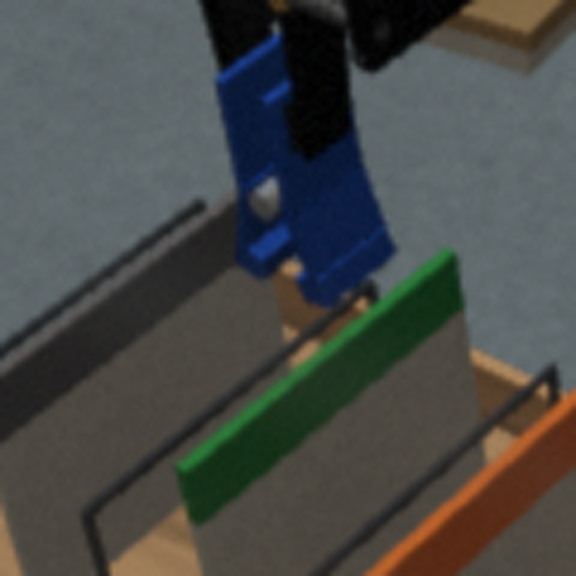

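The card is 4.6 mm off the clip's centre across its thickness and about 3 mm off along it. The wrist puts the card at y≈-0.190, which agrees with the fixed cameras. I correct that and lower to just above the edge.

Call:
carry_out([
  {"x": 0.04, "y": -0.06, "z": 0, "ax": 0, "ay": 0, "az": 0.03, "claw": 1},
  {"x": 0.04, "y": -0.05, "z": -0.1, "ax": 0, "ay": 0, "az": 0.03, "claw": 1},
  {"x": 0, "y": 0, "z": -0.2, "ax": 0, "ay": 0, "az": 0, "claw": 1},
  {"x": 0, "y": 0, "z": -0.2, "ax": 0, "ay": 0, "az": 0, "claw": 1},
  {"x": 0, "y": 0, "z": -0.2, "ax": 0, "ay": 0, "az": 0, "claw": 1},
  {"x": 0, "y": 0, "z": -0.1, "ax": 0, "ay": 0, "az": 0, "claw": 1},
  {"x": 0, "y": 0, "z": 0, "ax": 0, "ay": 0, "az": 0, "claw": 1},
  {"x": 0, "y": 0, "z": 0, "ax": 0, "ay": 0, "az": 0, "claw": 1},
])

```text
time: 7.8
position: [0.5909, -0.1908, 0.2404]
tool_rot: [-1.263, 1.174, 1.263]
force: [0.3, -1.3, -1.5]
width: 0.0275
```

```bash
cat > look.py <<'E'
import sys
from h import *
from station import observe
np.set_printoptions(precision=4,suppress=True)
k=sys.argv[1]
st=observe();Rm=R.from_rotvec(st["tool_rot"]).as_matrix();print(st["time"],st["position"],st["force"],st["width"],np.degrees(np.arctan2(Rm[1,2],Rm[0,2])))
im=vision.snapshot("wrist");s=vision.snapshot("scene")
b,g,r=[im[...,i].astype(int) for i in range(3)];m=((g>r*1.6)&(g>b*1.6)&(g>60))
L=[]
for y in range(100,235,2):
    c=290+np.flatnonzero(m[y,290:350])
    if len(c)>4: L.append((c.mean(),y))
L=np.array(L[1:]);P=wray(st,L,.136);q=(P-st["position"])@Rm
print(L[0],L[-1],"card z in tool",np.polyfit(q[:,1],q[:,2],1),q[:,2].mean())
rows=[y for y in range(80,340) if m[y,300:345].any()];E1=wray(st,[(322,rows[0]-.5),(322,rows[-1]+.5)],.136);print("card centre tool",(E1-st["position"])@Rm)
a=cv2.resize(im[190:350,260:390],(390,480),interpolation=cv2.INTER_CUBIC);c=cv2.resize(s[130:250,120:220],(400,480),interpolation=cv2.INTER_CUBIC)
cv2.imwrite(f"pics/look{k}.png",np.hstack([a,c]))
cv2.imwrite(f"pics/lookw{k}.png",im);cv2.imwrite(f"pics/looks{k}.png",s)
E
python3 look.py 5
```

```text
7.8 [ 0.5909 -0.1908  0.2404] [ 0.2956 -1.3012 -1.5001] 0.027461977977367387 94.17069809726469
[325.5 130. ] [325.5 234. ] card z in tool [-0.0001  0.0001] 5.7599791631038745e-05
card centre tool [[ 0.1044  0.08   -0.0022]
 [ 0.1044 -0.0783 -0.0027]]
```

View pics/look5.png

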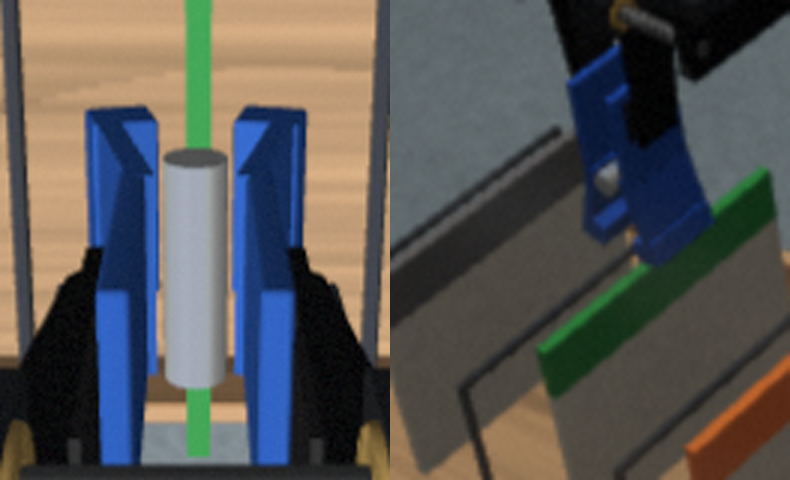

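Now the card is centred between the jaws. In the crop the card is at column 198, the jaw centre is at 196 and the pin at 195.5. Yaw error is about 0, and along-edge error about 1 mm. I lower slowly to about 14 mm of insertion.

Call:
carry_out([
  {"x": 0, "y": 0, "z": -0.1, "ax": 0, "ay": 0, "az": 0, "claw": 1},
  {"x": 0, "y": 0, "z": -0.1, "ax": 0, "ay": 0, "az": 0, "claw": 1},
  {"x": 0, "y": 0, "z": -0.1, "ax": 0, "ay": 0, "az": 0, "claw": 1},
  {"x": 0, "y": 0, "z": -0.1, "ax": 0, "ay": 0, "az": 0, "claw": 1},
  {"x": 0, "y": 0, "z": -0.1, "ax": 0, "ay": 0, "az": 0, "claw": 1},
  {"x": 0, "y": 0, "z": 0, "ax": 0, "ay": 0, "az": 0, "claw": 1},
])

```text
time: 8.5
position: [0.5904, -0.1906, 0.2194]
tool_rot: [-1.261, 1.174, 1.264]
force: [0.3, 0.3, -0.8]
width: 0.0278
```

```bash
python3 look.py 6
```

```text
8.5 [ 0.5904 -0.1906  0.2194] [ 0.2523  0.2987 -0.8182] 0.027793439419015856 94.17293634200527
[325.5 132. ] [325.5 234. ] card z in tool [-0.0051  0.0001] -0.00018170809844110104
card centre tool [[ 0.0835  0.0791 -0.0021]
 [ 0.0833 -0.0646 -0.0025]]
```

View pics/look6.png

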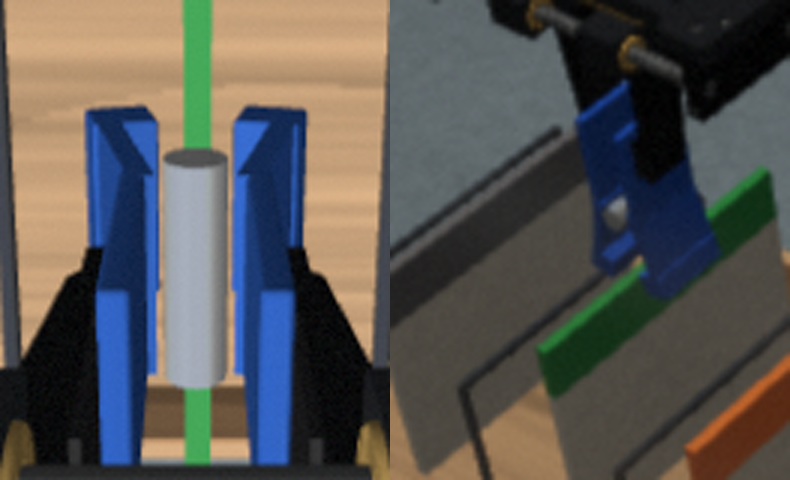

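Call:
carry_out([
  {"x": 0, "y": 0, "z": -0.08, "ax": 0, "ay": 0, "az": 0, "claw": 1},
  {"x": 0, "y": 0, "z": -0.08, "ax": 0, "ay": 0, "az": 0, "claw": 1},
  {"x": 0, "y": 0, "z": -0.08, "ax": 0, "ay": 0, "az": 0, "claw": 1},
  {"x": 0, "y": 0, "z": -0.05, "ax": 0, "ay": 0, "az": 0, "claw": 1},
  {"x": 0, "y": 0, "z": 0, "ax": 0, "ay": 0, "az": 0, "claw": 1},
  {"x": 0, "y": 0, "z": 0, "ax": 0, "ay": 0, "az": 0, "claw": 1},
])

```text
time: 9.2
position: [0.5908, -0.1908, 0.2088]
tool_rot: [-1.263, 1.174, 1.263]
force: [-0.5, 0.0, -0.7]
width: 0.0274
```

```bash
python3 look.py 7; python3 - <<'E'
import cv2
s=cv2.imread("pics/looks7.png");cv2.imwrite("pics/s7c.png",cv2.resize(s[170:230,160:220],None,fx=9,fy=9,interpolation=cv2.INTER_CUBIC))
E
```

```text
9.2 [ 0.5908 -0.1908  0.2088] [-0.5239  0.0023 -0.6618] 0.027399047741639294 94.1739505340643
[325.5 132. ] [326. 234.] card z in tool [-0.0012  0.0003] 0.0002570834141117834
card centre tool [[ 0.0728  0.0799 -0.002 ]
 [ 0.0728 -0.0579 -0.0024]]
```

View pics/look7.png

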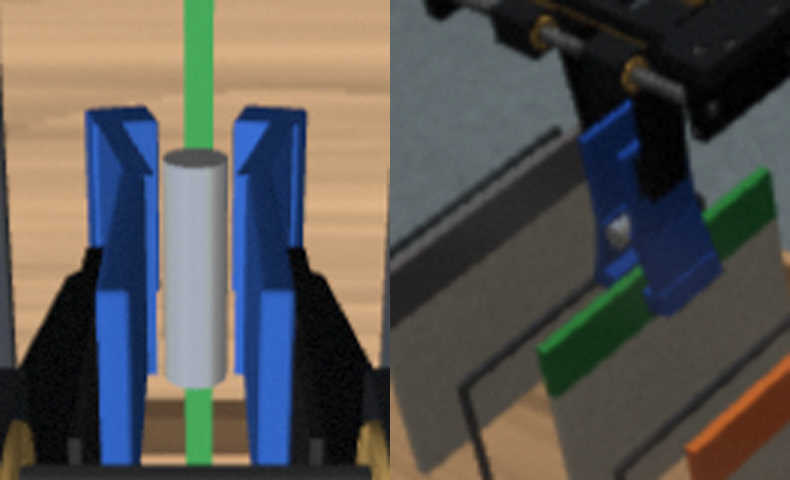

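View pics/s7c.png

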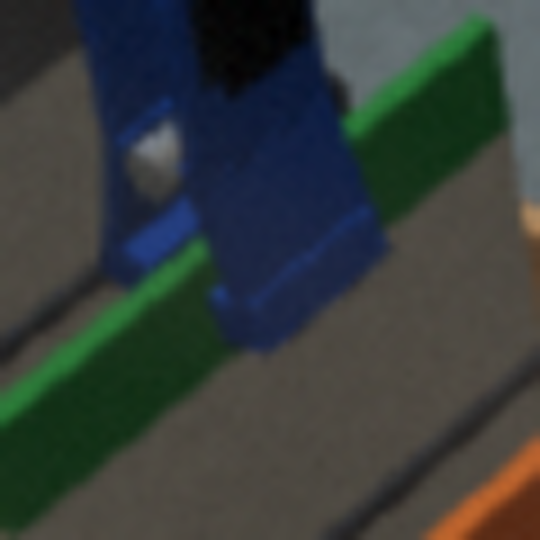

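```bash
python3 - <<'E'
from h import *
np.set_printoptions(precision=1,suppress=True)
a=np.radians(4.15);ex=np.array([np.cos(a),np.sin(a)]);ey=np.array([-ex[1],ex[0]])
c=np.array([.5905,-.1905])
for z in(.110,.116,.122,.128):
  for y in(.0105,.024):
    P=[*(c+.02*ex+y*ey),z if y<.02 else z-.0033]
    u=proj("scene",P)[0];print(z,y,(u-[160,170]+.45)*9)
E
```

```text
0.11 0.0105 [228.1 381.2]
0.11 0.024 [277.9 416.4]
0.116 0.0105 [224.  360.5]
0.116 0.024 [274.  395.8]
0.122 0.0105 [219.9 339.7]
0.122 0.024 [270.  375.1]
0.128 0.0105 [215.8 318.7]
0.128 0.024 [266.1 354.2]
```

By the scene projection the lip is at z≈0.122–0.128, so it is 8–14 mm past the edge. There is room to spare, so I go 4 mm further to be well in.

Call:
carry_out([
  {"x": 0, "y": 0, "z": -0.05, "ax": 0, "ay": 0, "az": 0, "claw": 1},
  {"x": 0, "y": 0, "z": -0.05, "ax": 0, "ay": 0, "az": 0, "claw": 1},
  {"x": 0, "y": 0, "z": 0, "ax": 0, "ay": 0, "az": 0, "claw": 1},
  {"x": 0, "y": 0, "z": 0, "ax": 0, "ay": 0, "az": 0, "claw": 1},
  {"x": 0, "y": 0, "z": 0, "ax": 0, "ay": 0, "az": 0, "claw": 1},
  {"x": 0, "y": 0, "z": 0, "ax": 0, "ay": 0, "az": 0, "claw": 1},
])

```text
time: 9.9
position: [0.5909, -0.1908, 0.2049]
tool_rot: [-1.263, 1.174, 1.263]
force: [-0.4, -0.2, -0.6]
width: 0.0274
```

```bash
python3 look.py 8
```

```text
9.9 [ 0.5909 -0.1908  0.2049] [-0.3841 -0.1593 -0.6408] 0.0273583695731253 94.17155667370861
[325.5 132. ] [326. 234.] card z in tool [-0.0021  0.0003] 0.00023216748680760118
card centre tool [[ 0.0689  0.08   -0.002 ]
 [ 0.0689 -0.0554 -0.0024]]
```

View pics/look8.png

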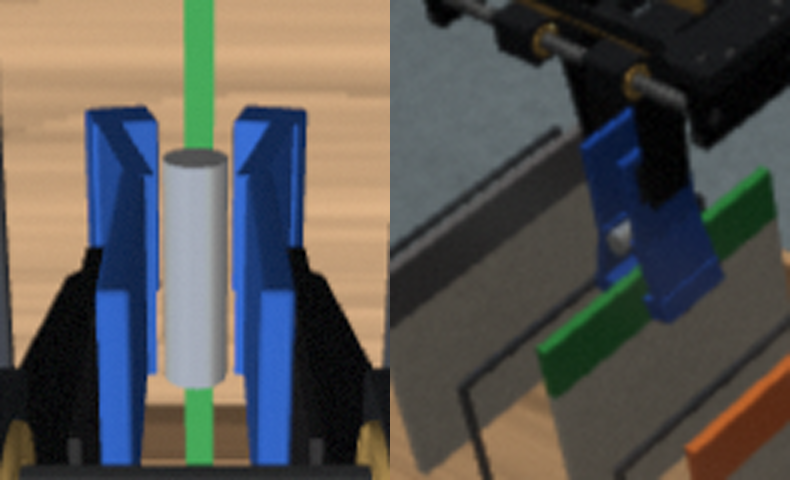

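View pics/looks8.png

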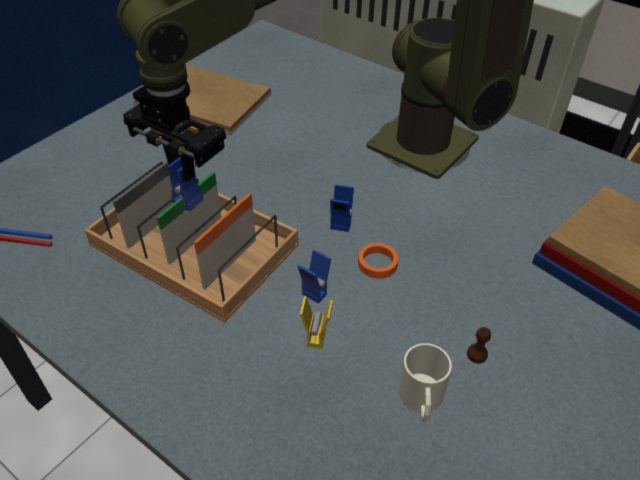

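The final pictures show one jaw on each side of the green card, centred and square. The contact force is about 0, and the other things have not moved. I hand it in.

```bash
python3 -c "
from station import workorder
print(workorder.hand_in())"
```

```text
the job is handed in; nothing more can be done
None
```

I picked up the leftmost blue clip by its handles, squeezed it fully open and lowered it over the middle of the green card's top edge. The job is handed in with the arm still holding it there, at 9.9 s on the clock.

Last checks before handing in:
- **Squeeze:** the fingers read 27.4 mm, against 28 mm for the handles at the stop, so the jaws are fully open.
- **Position:** the card sits within about 0.6 mm of the middle of the gap. It is about 1–2 mm from the middle of the edge.
- **Squareness:** the clip is within about 0.2° of square to the card.
- **Contact:** the force on the tool was under 1 N, and the pictures show a jaw on each side of the card with clear gaps.
- **Other things:** the yellow clip, stamp, tape roll and mug look unmoved in the final scene view.

The insertion depth is the least certain figure. Working from the arm's position the lips are about 17 mm below the card's edge. The scene picture gave readings that differed by about 6 mm, so the true depth is somewhere between 12 and 18 mm.

The first move call was refused because its rows lacked the turn fields, but nothing moved. While the clip was being squeezed on the table, its opening jaws pressed down with about 13 N.

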